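Set sprung forceps to the gauge lines on the test stand

TASK

Take the sprung forceps from the blue tray, lay it across the raised test stand with its tail in the saddle between the cheeks and its tips over the white gauge plate, and let go so that it springs open. Then squeeze its arms at the finger grips until each tip stands on its black line (tips 16 mm apart), the forceps still lying on the stand, and hold that gap steady: finish while still holding it squeezed. Leave the other things where they are.

Things in the scene. Friction and masses are not known exactly. Their poses are not given: they have to be found in the camera images.
- forceps: Sprung steel thumb forceps lying on its side on the tray's two bars, lengthwise, underside 30 mm above the table: two straight flat arms joined at the tail, open like a V in the horizontal plane. 190 mm long, all 14 mm high, about 115 g. Origin on the underside, on the centre line between the finger grips, within 10 mm of the balance point; +x to the tips (x = 85 mm), z up.
- grips (a point): point midway between the two ribbed finger grips (30 mm long, centred here), 7 mm above the underside. Across their outsides: 35 mm sprung open, 23 mm at 16 mm tip gap, 16 mm shut. Each arm's spring pushes out here with about 3 N sprung open, 7 N at 16 mm tip gap, 10 N shut.
- jaw_l (a joint): angle (rad) by which the +y arm has been squeezed: 0 sprung open (tips 36 mm apart), 0.056 at 16 mm tip gap, 0.098 shut. The tip gap falls by 36 mm per 0.1 rad. The other arm always has the same value.
- tip_l (a point): inner edge of the tip of the forceps' +y arm, on the underside
- tip_r (a point): inner edge of the tip of the forceps' -y arm, on the underside
- tail (a point): underside of the forceps' tail block (12 mm long, 11 mm wide, joins the arms), at its centre, 99 mm behind the forceps' origin
- stand: Forceps test stand, fixed: an aluminium base, 235 x 70 x 10 mm, with two separate raised supports, a narrow saddle at x = -97 mm and a white gauge plate at x = +52 to +102 mm, both 50 mm above the table; between them nothing rises above the base. Origin on the table under the middle; +x from the saddle to the plate, z up.
- saddle (a point): middle of the saddle's supporting face, 50 mm above the table, at x = -97 mm of the stand. The face is 20 mm long, 22 mm clear between two cheeks that rise 9 mm; it takes the forceps' tail.
- gauge (a point): point on the gauge plate's top (80 mm wide, 50 mm long, 50 mm above the table) at x = +80 mm of the stand, midway between two black lines that run along x at y = +8 and -8 mm of the stand, 16 mm apart. The forceps' tips go over the plate, then on the lines.
- tray: shallow blue instrument tray, fixed, 290 x 230 mm with walls 20 mm high and a 4 mm floor; two black bars across it at x = -75 and +65 mm, 12 mm thick, tops 30 mm above the table, carry the forceps and two other instruments. Origin under its centre, x lengthwise.
- curette: slim steel bone curette, 155 mm long, 9 mm high, lying on the tray's bars parallel to the forceps, 90 mm to the tray's +y side; origin on its underside; not to be moved
- elevator: slim dark-handled flat elevator, 155 mm long, 8 mm high, lying on the tray's bars 90 mm to the tray's -y side; origin on its underside; not to be moved
- basin: round steel bowl, 150 mm wide, 65 mm high; origin under its centre; not to be moved
- pot: tall steel pot, 140 mm wide, 150 mm high; origin under its centre; not to be moved
- jar: white screw-top jar, 64 mm wide, 90 mm high; origin under its centre; not to be moved
- mallet: hammer lying on the table beyond the task area; origin under it; not to be moved
- bone_block: cream block of bone, 50 x 30 x 22 mm; origin under its centre; not to be moved
Not all that is in view belongs to the job. What is shaped like the forceps but green is not meant. Of the things that look like the stand, take the one that is farthest from the robot's base at the start.

How it is judged:
On the way:
1. the forceps lies on the stand, tail in the saddle, tips over the gauge plate, sprung open and let go (x of tail in the frame of stand between -0.108 and -0.086 m and y of tail in the frame of stand between -0.008 and 0.008 m and z of tail in the frame of stand between 0.047 and 0.054 m and x of tip_l in the frame of stand between 0.053 and 0.103 m and z of tip_l in the frame of stand between 0.047 and 0.054 m and x of tip_r in the frame of stand between 0.053 and 0.103 m and z of tip_r in the frame of stand between 0.047 and 0.054 m and distance between tip_l and tip_r above 0.03 m and contact force between each of the arm, the fingers and forceps below 0.05 N and linear speed of forceps below 0.02 m/s), for 0.2 s.
At the end, for the whole second after the job is handed in: The forceps lies on the stand (within 3-4 mm of its support height), tail in the saddle and tips over the plate; the fingers squeeze it so that the tip gap is 16 mm +/- 2.5 mm with each tip within 4 mm of its line, through the last second (x of tail in the frame of stand between -0.108 and -0.086 m and y of tail in the frame of stand between -0.008 and 0.008 m and z of tail in the frame of stand between 0.047 and 0.054 m and x of tip_l in the frame of stand between 0.053 and 0.103 m and z of tip_l in the frame of stand between 0.047 and 0.054 m and x of tip_r in the frame of stand between 0.053 and 0.103 m and z of tip_r in the frame of stand between 0.047 and 0.054 m and distance between tip_l and tip_r between 0.0135 and 0.0185 m and y of tip_l in the frame of stand between 0.004 and 0.012 m and y of tip_r in the frame of stand between -0.012 and -0.004 m and contact force between the fingers and forceps above 1 N); the arm keeps its last pose, push and grip.
It fails at once if one of the other things is moved more than 30 mm (distance of any of curette, elevator, basin, pot, jar, mallet, bone_block from where it was at the start of the episode above 0.03 m).
It also fails if it takes over 48 s, if anything falls off the work surface, if the arm or the gripper's body presses on something with over 40 N, if the wrist force passes 120 N, or if a joint passes its speed limit or range.

ROBOT

A 7-joint arm with a two-finger parallel gripper is mounted at the origin on the work surface. World frame = base frame: x ahead of the robot, y to its left, z up, the work surface at z = 0. Lengths are in m, angles in rad, forces in N, time in s.
With the tool pointing down it reaches from about 0.4 to 0.85 m from the base axis. Payload 4.5 kg.
Tool frame: the origin (TCP) lies at the very end of the fingers, on their centre line; the grasp point (between the pads) lies 19 mm behind it; y points along the fingers, x is the direction in which the jaws open and shut, and the axes are right-handed (so a half turn about y gives the same grasp; the last joint's range is limited). The gripper opens to 85 mm and grips with 20 to 120 N. Pads are 22 mm wide; open, the fingers measure 114 mm over their backs; the gripper's body (76 mm by 85 mm) begins 54 mm behind the grasp point. The pads swing forward as they close: fully open they stand 13 mm farther back than shut.
Start: joints at [-1.068, 0.689, -0.195, 1.565, 0.157, 0.902, -0.215], TCP at [0.282, 0.558, 0.231] pointing down, gripper open.
Joint ranges: [-3.01, 3.01], [-0.46, 2.08], [-1.47, 1.51], [0.13, 2.56], [-1, 4.14], [0.04, 2.09], [-2.66, 2.66]. Speed limits (rad/s): [2.57, 2.57, 3.14, 3.14, 3.14, 3.14, 3.14].

INTERFACE

Orientations are given as a unit quaternion [x, y, z, w].
In Python, from plant import bot, cams gives the robot as it stands.
- The arm moves only by the shell command python3 -m handwheel 'ROWS'. ROWS is JSON, a list that holds one entry, the list of rows, each a list of 7 numbers: the shift along the tool's x, y, z in mm, then the turn, a rotation vector about the tool's x, y, z in degrees, then the opening, from 0 (shut) to 1 (fully open). In form: [[[dx, dy, dz, ax, ay, az, claw], ...]]. A call has 1 to 5 rows; each row shifts and turns the commanded pose from where the row before left it, along the tool's axes as they then stand; what a row does not reach is not made up. A row lasts 1/10 s, in which the tool goes at most 50 mm and 8.59 degrees, less where a joint would pass 70% of its speed; a pose out of reach is approached as far as the arm can. A call with a gripper value outside its range is refused whole. The fingers move at their own pace and stop on an object; the grip force is fixed at half the most. Time passes only in rows, so rows that do not move let the fingers close. It gives the time, the measured TCP pose, the force and the opening at its end, in the units of the state.
- bot.state(): the state, without advancing time (a new reading comes with each control period).
- cams.capture(name): name is "scene" or "top"; returns (picture, depth): 384x512x3 uint8, red, green, blue; 384x512 float32, m along the optical axis (not along the pixel's ray), 0 where there is no reading.
- cams.camera_model(name): a dict with "mtx" (3x3 intrinsics, pixels), "R" (3x3) and "t" (3): a world point X has camera coordinates R X + t. Camera axes: x right, y down, z forward; pixel columns grow to the right and rows downward; lengths in m; the calibration is good to about 2 mm. A picture is of the moment at which its call begins. camera_model takes no time and is no camera call.
- bot.close_job(): hands the job in, once; it reports no verdict.
Trained networks look in the newest picture that a camera, given by its name, has taken for a name from the list of things; names that differ only in an ending like _2 or _b are one class to them, and where a whole thing is asked for, a point or a joint stands for the part that bears it (a point fixed in the world has none). Each returns a list of dicts, best first, with "conf" (0 to 1); they miss things now and then, are a little off and sometimes report something else, mostly with a low value. They report only what shows in the picture. A call takes as long as a camera call. They do not tell look-alikes from the thing itself.
- cams.boxes_of(camera, label): "location" ([x, y, z] in m, in the coordinates of the camera as it stood for that picture, good to about 4 mm: the middle of the surface that is visible of it).
- cams.trace(camera, label): "region" (384x512 bool, what is visible of it).
- cams.landmark_of(camera, label): "location" ([x, y, z] in m, in the coordinates of the camera as it stood for that picture, good to about 4 mm: a listed point, or the origin of a listed thing).
The state is a dict: "t": time; "joint_positions": joint angles; "qvel": joint speeds; "tau": joint torques, N m; "eef_pos": TCP position; "ee_rot": TCP orientation; "wrist_force": force on the tool from outside, world axes, zero at the start; "wrist_torque": the same for the moment, N m; "gripper_width": opening from 0.0 (shut) to 1.0 (fully open).
Only numpy, scipy, OpenCV 4.12 (cv2) and the standard library are available. Lean on these libraries where they do the work, as an engineer would, in place of code of your own. Each camera call takes 0.05 s, during which the arm holds its last target. There are 200 camera calls.

## Working session

There is one attempt and no reset: what is moved stays moved. The work goes in short steps, Python scripts to look and compute and a shell command to move; the robot and the scene stay as the last step left them, time stands still between calls to the robot, and variables do not carry over. Pictures are saved under pics/ and viewed, about 8 in all and at most 12, crops included, and the job is handed in when it is done.

```bash
mkdir -p pics; ls
cat > h.py <<'E'
import numpy as np,cv2
from plant import bot,cams
def w(cam,p):
    m=cams.camera_model(cam);return np.array(m["R"]).T@(np.array(p)-np.array(m["t"]))
def px(cam,X):
    m=cams.camera_model(cam);c=np.array(m["mtx"])@(np.array(m["R"])@np.array(X)+np.array(m["t"]));return c[:2]/c[2]
def ray(cam,u,v,z):
    m=cams.camera_model(cam);R=np.array(m["R"]);o=-R.T@np.array(m["t"]);d=R.T@np.linalg.inv(m["mtx"])@np.array([u,v,1.]);return o+d*(z-o[2])/d[2]
def save(n,im,s=1):
    im=cv2.resize(im,None,fx=s,fy=s,interpolation=cv2.INTER_CUBIC);cv2.imwrite(n,im[:,:,::-1])
E
python3 - <<'E'
from h import *
np.set_printoptions(precision=3,suppress=True)
a,_=cams.capture("scene");b,_=cams.capture("top")
save("pics/1.png",a,1.5);save("pics/2.png",b,1.5)
for l in ["forceps","stand","tray"]:
  for c in ["top","scene"]:
    for d in cams.landmark_of(c,l)[:4]:
        X=w(c,d["location"]);print(l,c,X,px(c,X),round(d["conf"],2))
for l in ["grips","tail","saddle","gauge","tip_l","tip_r"]:
    for d in cams.landmark_of("top",l)[:4]:
        X=w("top",d["location"]);print(l,X,px("top",X),round(d["conf"],2))
print(bot.state())
E
```

```text
pics
forceps top [ 0.166 -0.31  -0.001] [346.609 301.705] 0.92
forceps top [ 0.509 -0.228  0.034] [320.929 184.709] 0.82
forceps top [ 0.777 -0.253 -0.002] [326.959  96.643] 0.69
forceps scene [ 0.78  -0.255  0.002] [183.242 270.842] 0.62
forceps scene [ 0.508 -0.225  0.032] [200.058 201.779] 0.59
forceps scene [ 0.169 -0.308  0.001] [189.805 149.762] 0.4
stand top [0.32  0.335 0.001] [128.032 248.257] 0.69
stand top [ 0.555  0.182 -0.003] [181.123 169.113] 0.66
stand scene [ 0.564  0.185 -0.001] [313.093 218.381] 0.81
stand scene [0.326 0.337 0.002] [343.569 173.115] 0.63
tray top [ 0.499 -0.235 -0.002] [321.08  188.993] 0.74
tray scene [ 0.497 -0.235 -0.004] [198.912 206.056] 0.91
grips [ 0.169 -0.311  0.005] [347.327 301.054] 0.79
grips [ 0.51  -0.229  0.042] [321.57  184.169] 0.68
grips [ 0.776 -0.255  0.004] [327.947  96.496] 0.61
tail [ 0.266 -0.31   0.002] [346.72  267.981] 0.84
tail [ 0.771 -0.35   0.006] [359.815  97.977] 0.66
tail [ 0.589 -0.24   0.033] [324.923 157.289] 0.5
tail [ 0.407 -0.231  0.03 ] [321.65 220.08] 0.49
saddle [0.233 0.303 0.048] [134.803 280.359] 0.85
s
[... 332 characters left out ...]
[313.071 154.802] 0.5
tip_r [ 0.084 -0.323 -0.002] [350.979 329.868] 0.67
tip_r [ 0.799 -0.165 -0.   ] [297.786  88.791] 0.63
tip_r [ 0.595 -0.242  0.033] [325.551 155.34 ] 0.58
tip_r [ 0.596 -0.205  0.035] [313.071 154.802] 0.5
{'t': 0.7, 'joint_positions': array([-1.068,  0.689, -0.195,  1.565,  0.157,  0.902, -0.215]), 'qvel': array([-0.001,  0.   ,  0.001, -0.   ,  0.001,  0.001,  0.001]), 'tau': array([ -0.001, -53.941,  -1.267, -15.885,   0.01 ,   0.001,  -0.   ]), 'eef_pos': array([0.282, 0.558, 0.231]), 'ee_rot': array([-0.602, -0.37 ,  0.37 ,  0.602]), 'wrist_force': array([-0.021,  0.831,  0.224]), 'wrist_torque': array([-0.032, -0.013,  0.026]), 'gripper_width': 0.998959431267039}
```

View pics/1.png

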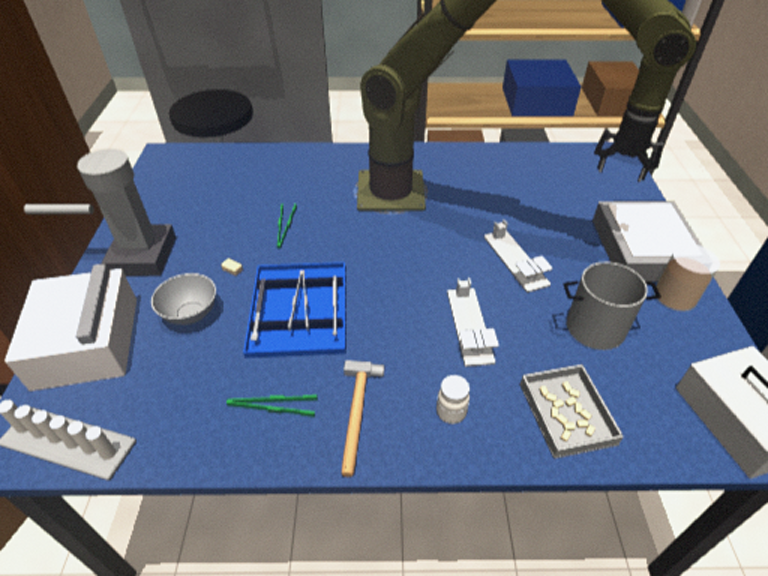

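View pics/2.png

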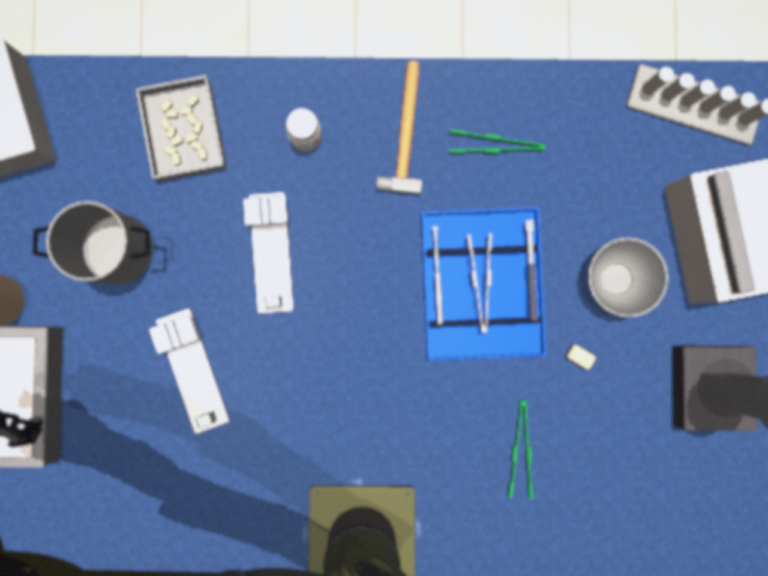

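Forceps candidates in the top picture: steel in the tray (321,185), green (347,301), green (327,96). I take the steel one. Stand candidates: (181,169), about 0.58 m from the base, and (128,248), about 0.46 m. I take the farther one, (181,169). Next is a close crop to check both.

Run:
```python
from h import *
from scipy.spatial.transform import Rotation as Ro
np.set_printoptions(precision=4,suppress=True)
b,dp=cams.capture("top");a,_=cams.capture("scene")
c1=cv2.resize(b[130:240,275:365],None,fx=5,fy=5,interpolation=cv2.INTER_CUBIC)[:550]
c2=cv2.resize(b[120:230,155:205],None,fx=5,fy=5,interpolation=cv2.INTER_CUBIC)
save("pics/3.png",np.hstack([c2,c1]))
for cam in["top","scene"]:
  for l,z in [("forceps",.044),("stand",None)]:
    for d in cams.trace(cam,l):
        r=d["region"];v,u=np.nonzero(r)
        if z: 
            P=np.array([ray(cam,x,y,z) for x,y in zip(u,v)])[:,:2];c=P.mean(0)
            _,s,vt=np.linalg.svd(P-c);e=vt[0]*np.sign(vt[0][0]);q=(P-c)@e
            print(cam,l,len(u),d["conf"],c,"yaw",np.degrees(np.arctan2(e[1],e[0])),"ends",c+e*q.min(),c+e*q.max())
        else: print(cam,l,len(u),d["conf"],u.mean(),v.mean(),cv2.minAreaRect(np.c_[u,v].astype(np.float32)))
for l in ["grips","tail","saddle","gauge","tip_l","tip_r"]:
    for d in cams.landmark_of("scene",l)[:4]:
        X=w("scene",d["location"]);print(l,X,px("top",X),round(d["conf"],2))
print(Ro.from_quat(bot.state()["ee_rot"]).as_matrix())
```

```text
top forceps 179 0.85 [ 0.7635 -0.2553] yaw -88.65790833371332 ends [ 0.7613 -0.163 ] [ 0.7656 -0.3461]
top forceps 124 0.78 [ 0.1802 -0.3024] yaw -1.0209495558277915 ends [ 0.0955 -0.3009] [ 0.2767 -0.3041]
top forceps 235 0.74 [ 0.481  -0.2236] yaw 8.991383352631717 ends [ 0.4078 -0.2352] [ 0.5898 -0.2064]
top forceps 1952 0.31 [0.5588 0.18  ] yaw 6.653331717831445 ends [0.4422 0.1664] [0.6697 0.1929]
top stand 1979 0.79 179.81051035876706 166.4911571500758 ((178.7205810546875, 167.3676300048828), (79.99445343017578, 28.37770652770996), 85.60128784179688)
top stand 2091 0.58 126.59349593495935 245.38641798182687 ((125.38356018066406, 247.35617065429688), (80.5243148803711, 30.89886474609375), 69.44395446777344)
scene forceps 386 0.93 [ 0.799  -0.2583] yaw 84.8177883956836 ends [ 0.7913 -0.3435] [ 0.8073 -0.1669]
scene forceps 112 0.7 [ 0.5085 -0.2286] yaw 2.22495010016994 ends [ 0.4062 -0.2325] [ 0.5976 -0.2251]
scene forceps 91 0.53 [ 0.2243 -0.2972] yaw -0.8038174966184674 ends [ 0.1281 -0.2959] [ 0.3129 -0.2985]
scene stand 882 0.97 345.06802721088434 172.16326530612244 ((346.079
[... 640 characters left out ...]
 ] 0.81
saddle [0.2349 0.3051 0.0539] [133.4105 280.1567] 0.79
gauge [0.4015 0.3631 0.0538] [113.8996 220.8997] 0.81
gauge [ 0.5637  0.4907 -0.0023] [ 77.4385 165.6183] 0.3
tip_l [ 0.8044 -0.168   0.0011] [298.724  86.998] 0.73
tip_l [0.4642 0.1794 0.0454] [179.3898 199.2838] 0.71
tip_l [ 0.5927 -0.2018  0.0312] [311.6159 156.1056] 0.63
tip_l [ 0.7627 -0.1686  0.0051] [299.0962 100.4199] 0.61
tip_r [ 0.8044 -0.168   0.0011] [298.724  86.998] 0.73
tip_r [0.4642 0.1794 0.0454] [179.3898 199.2838] 0.71
tip_r [ 0.5927 -0.2018  0.0312] [311.6159 156.1056] 0.63
tip_r [ 0.7627 -0.1686  0.0051] [299.0962 100.4199] 0.61
[[ 0.4518  0.     -0.8921]
 [ 0.8921  0.      0.4518]
 [ 0.0001 -1.     -0.    ]]
```

View pics/3.png

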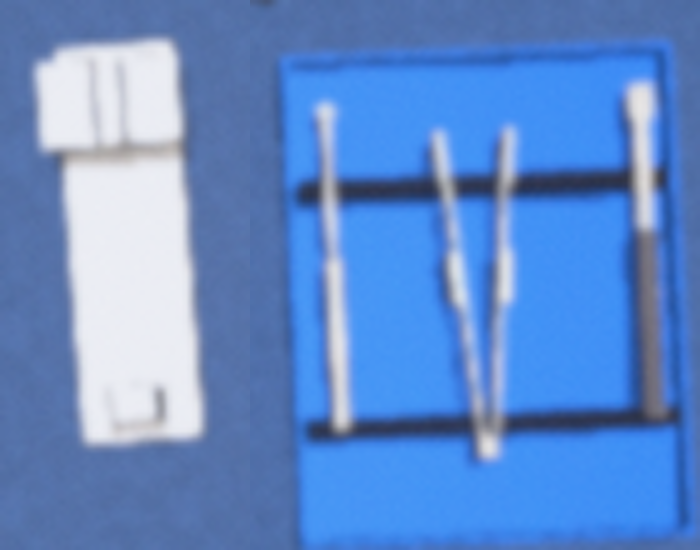

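The crop shows the steel forceps open in the tray, with its grips at px (321,186), tail (323,219) and tips (313,157) and (327,156). The far stand has its plate lines at about u=174.5 and 179.5, and its saddle at (182,201). Both choices match the description.

```bash
cat >> h.py <<'E'
from scipy.spatial.transform import Rotation as Ro
def delta(p,yaw):
    """tool-frame shift mm and turn about tool y (deg) to reach TCP p with jaw axis at yaw+90, tool down"""
    s=bot.state();R=Ro.from_quat(s["ee_rot"]).as_matrix()
    x=np.array([-np.sin(yaw),np.cos(yaw),0]);y=np.array([0,0,-1.]);
    T=np.c_[x,y,np.cross(x,y)]
    print("eef",s["eef_pos"],"t",s["t"],"shift",R.T@(np.array(p)-s["eef_pos"])*1e3,"rot",np.degrees(Ro.from_matrix(R.T@T).as_rotvec()),"claw",s["gripper_width"],"F",s["wrist_force"])
E
python3 - <<'E'
from h import *
np.set_printoptions(precision=4,suppress=True)
def A(cx,cy,z):return ray("top",275+(cx-250)/5-.4,130+cy/5-.4,z)
def B(cx,cy,z):return ray("top",155+cx/5-.4,120+cy/5-.4,z)
yw=lambda a,b:np.degrees(np.arctan2(b[1]-a[1],b[0]-a[0]))
t,g,m=A(488,443,.044),A(481.5,278,.044),A(474,132,.044)
print("tail",t,"grips",g,"tips",m,yw(t,m),np.linalg.norm(t-m))
s,p1,p0=B(134,405,.055),B(112.5,148,.05),B(108,57,.05)
print("saddle",s,"plate",p1,p0,yw(s,(p1+p0)/2),np.linalg.norm(p1-p0),"edges of base",yw(B(85,440,.01),B(66,160,.01)),yw(B(201,435,.01),B(184,155,.01)))
delta([.51,-.23,.15],np.radians(2))
E
```

```text
tail [ 0.4125 -0.2302  0.044 ] grips [ 0.5073 -0.2265  0.044 ] tips [ 0.5916 -0.2223  0.044 ] 2.5306993729399396 0.17919584481039444
saddle [0.4603 0.1723 0.055 ] plate [0.6076 0.187  0.05  ] [0.6601 0.1902 0.05  ] 5.377553738399953 0.052572999408634254 edges of base 4.6032416785056025 4.077667303631339
eef [0.2824 0.5576 0.2313] t 1.3 shift [-599.7981   81.2854 -558.8885] rot [  0.0018 -28.8589   0.0031] claw 0.9999270601993385 F [0.6458 0.9038 0.3856]
```

```bash
python3 -m handwheel '[[[0,0,0,0,-7.3,0,0.75],[0,0,0,0,-7.3,0,0.75],[0,0,0,0,-7.3,0,0.75],[0,0,0,0,-6.5,0,0.75],[-30,0,-8,0,0,0,0.75]]]'
python3 -m handwheel '[[[-44,2,-11,0,0,0,0.75],[-44,2,-11,0,0,0,0.75],[-44,2,-11,0,0,0,0.75],[-44,2,-11,0,0,0,0.75],[-44,2,-11,0,0,0,0.75]]]'
python3 -m handwheel '[[[-44,2,-11,0,0,0,0.75],[-44,2,-11,0,0,0,0.75],[-44,2,-11,0,0,0,0.75],[-44,2,-11,0,0,0,0.75],[-44,2,-11,0,0,0,0.75]]]'
python3 -m handwheel '[[[-44,6,-11,0,0,0,0.75],[-44,6,-11,0,0,0,0.75],[-44,8,-11,0,0,0,0.75],[-44,8,-11,0,0,0,0.75],[-44,8,-11,0,0,0,0.75]]]'
python3 -c "
from h import *
delta([.509,-.2275,.1],np.radians(2.4))"
```

```text
t: 1.8
eef_pos: [0.2886, 0.5317, 0.2314]
ee_rot: [0.489, 0.509, -0.508, -0.493]
wrist_force: [-0.4, 0.2, -0.1]
gripper_width: 0.75
t: 2.3
eef_pos: [0.3525, 0.3077, 0.2215]
ee_rot: [0.493, 0.507, -0.506, -0.493]
wrist_force: [1.2, -0.3, 0.1]
gripper_width: 0.748
t: 2.8
eef_pos: [0.4135, 0.0893, 0.2115]
ee_rot: [0.493, 0.507, -0.506, -0.493]
wrist_force: [0.7, 0.1, 0.5]
gripper_width: 0.748
t: 3.3
eef_pos: [0.4744, -0.1295, 0.1752]
ee_rot: [0.494, 0.507, -0.506, -0.493]
wrist_force: [0.7, 0.7, -0.7]
gripper_width: 0.745
eef [ 0.47444009 -0.12950292  0.17516635] t 3.3 shift [-98.88021767  75.19850696 -31.86977929] rot [ 0.04991128 -0.87247032 -0.00290128] claw 0.7450739814305372 F [ 0.71085946  0.69963299 -0.73640828]
```

```bash
python3 -m handwheel '[[[-40,25,-13,0,-0.9,0,0.75],[-40,25,-13,0,0,0,0.75],[-19,25,-6,0,0,0,0.75],[0,0,0,0,0,0,0.75],[0,0,0,0,0,0,0.75]]]'
python3 - <<'E'
from h import *
b,_=cams.capture("top");a,_=cams.capture("scene")
save("pics/4.png",np.hstack([cv2.resize(x,(400,500),interpolation=cv2.INTER_CUBIC) for x in (b[130:230,280:360],a[150:250,160:240])]))
delta([.509,-.2275,.018],np.radians(2.4))
E
```

```text
t: 3.8
eef_pos: [0.5092, -0.2246, 0.1001]
ee_rot: [0.489, 0.511, -0.51, -0.49]
wrist_force: [-0.3, 0.6, 0.6]
gripper_width: 0.747
eef [ 0.51001264 -0.22344769  0.10135738] t 3.9 shift [-4.07319035 83.35214125  1.31499519] rot [0.08322581 0.17686206 0.04859097] claw 0.75260264250315 F [ 0.05858288 -0.40917747  0.62421939]
```

View pics/4.png

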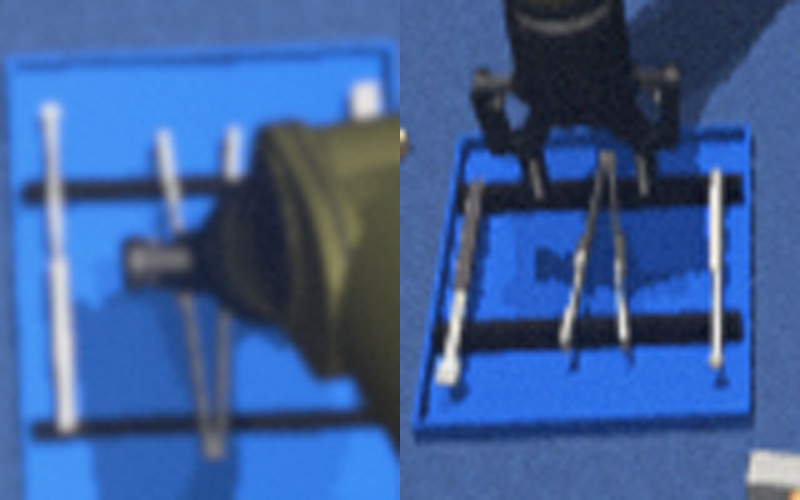

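The fingers straddle the forceps, at crop px (540,180) and (645,180) in the scene half, and line up with it. I'll go down and close.

```bash
python3 -m handwheel '[[[-4,20,1,0,0,0,0.75],[0,20,0,0,0,0,0.75],[0,20,0,0,0,0,0.75],[0,20,0,0,0,0,0.75],[0,0,0,0,0,0,0.6]]]'
python3 -m handwheel '[[[0,0,0,0,0,0,0.45],[0,0,0,0,0,0,0.4],[0,0,0,0,0,0,0.35],[0,0,0,0,0,0,0.3],[0,0,0,0,0,0,0.27]]]'
python3 -m handwheel '[[[0,0,0,0,0,0,0.2],[0,0,0,0,0,0,0.1],[0,0,0,0,0,0,0],[0,0,0,0,0,0,0],[0,0,0,0,0,0,0]]]'
```

```text
t: 4.4
eef_pos: [0.508, -0.2272, 0.0197]
ee_rot: [-0.488, -0.511, 0.511, 0.489]
wrist_force: [-0.2, 0.0, 0.6]
gripper_width: 0.609
t: 4.9
eef_pos: [0.5103, -0.2294, 0.0226]
ee_rot: [0.49, 0.511, -0.51, -0.488]
wrist_force: [-0.7, 0.9, 8.9]
gripper_width: 0.274
t: 5.4
eef_pos: [0.5106, -0.2294, 0.023]
ee_rot: [0.491, 0.512, -0.51, -0.488]
wrist_force: [-1.5, 1.3, 11.6]
gripper_width: 0.155
```

The forceps is gripped. The 11 N upward force comes from the pads swinging down as they close. I'll lift and carry.

```bash
python3 -m handwheel '[[[0,-10,0,0,0,0,0],[0,-20,0,0,0,0,0],[0,-25,0,0,0,0,0],[0,-25,0,0,0,0,0],[0,-20,0,0,0,0,0]]]'
python3 -m handwheel '[[[20,-10,-3,0,0,0,0],[35,0,-6,0,-1.9,0,0],[40,0,-3,0,0,0,0],[40,0,-3,0,0,0,0],[40,0,-3,0,0,0,0]]]'
python3 -m handwheel '[[[40,0,-3,0,0,0,0],[40,0,-3,0,0,0,0],[40,0,-3,0,0,0,0],[40,0,-3,0,0,0,0],[35,0,-3,0,0,0,0]]]'
python3 -m handwheel '[[[25,0,0,0,0,0,0],[0,0,0,0,0,0,0],[0,0,0,0,0,0,0]]]'
python3 - <<'E'
from h import *
np.set_printoptions(precision=4,suppress=True)
delta([.561,.183,.1],np.radians(4.3))
b,_=cams.capture("top");a,_=cams.capture("scene")
for c in["top","scene"]:
  for l in ["tail","tip_l","grips"]:
    print(c,l,[(w(c,d["location"]),round(d["conf"],2)) for d in cams.landmark_of(c,l)[:4]])
save("pics/5.png",np.hstack([cv2.resize(x,(400,500),interpolation=cv2.INTER_CUBIC) for x in (b[115:215,140:220],a[140:260,270:366])]))
E
```

```text
t: 5.9
eef_pos: [0.5088, -0.2295, 0.1226]
ee_rot: [0.49, 0.511, -0.51, -0.489]
wrist_force: [0.5, -0.4, -1.2]
gripper_width: 0.153
t: 6.4
eef_pos: [0.515, -0.0524, 0.1313]
ee_rot: [0.481, 0.519, -0.518, -0.481]
wrist_force: [0.5, 0.1, -1.3]
gripper_width: 0.155
t: 6.9
eef_pos: [0.5151, 0.1444, 0.1314]
ee_rot: [0.48, 0.519, -0.518, -0.48]
wrist_force: [-0.5, 0.4, -0.9]
gripper_width: 0.157
t: 7.2
eef_pos: [0.5132, 0.1671, 0.131]
ee_rot: [0.48, 0.519, -0.519, -0.48]
wrist_force: [0.1, -0.6, -0.6]
gripper_width: 0.155
eef [0.5132 0.1671 0.131 ] t 7.2 shift [ 12.1416  31.0172 -48.8345] rot [ 0.0233  0.1206 -0.0082] claw 0.15535311153396153 F [ 0.1491 -0.6279 -0.5953]
top tail [(array([ 0.7725, -0.3484,  0.0056]), 0.85), (array([ 0.2692, -0.3134, -0.0008]), 0.79)]
top tip_l [(array([ 0.0821, -0.3228, -0.0012]), 0.71), (array([ 0.0823, -0.2907, -0.0021]), 0.69), (array([ 0.7659, -0.1702, -0.0003]), 0.58), (array([ 0.8044, -0.1663,  0.0028]), 0.58)]
top grips [(array([ 0.7767, -0.2536,  0.0095]), 0.79), (array([ 0.1656, -0.3108,  0.0043]), 0.79)]
scene tail [(array([ 0.769 , -0.3526,  0.0036]), 0.69), (array([ 0.2679, -0.3165,  0.0042]), 0.4), (array([0.564 , 0.1837, 0.0033]), 0.26)]
scene tip_l [(array([ 0.7638, -0.1693,  0.0022]), 0.67), (array([0.4615, 0.1777, 0.0453]), 0.67), (array([ 0.8052, -0.1721,  0.0002]), 0.64), (array([0.5979, 0.1704, 0.144 ]), 0.6)]
scene grips [(array([ 0.7813, -0.2519,  0.0048]), 0.78), (array([ 0.1692, -0.309 ,  0.0054]), 0.55), (array([0.5148, 0.1632, 0.1418]), 0.54)]
```

View pics/5.png

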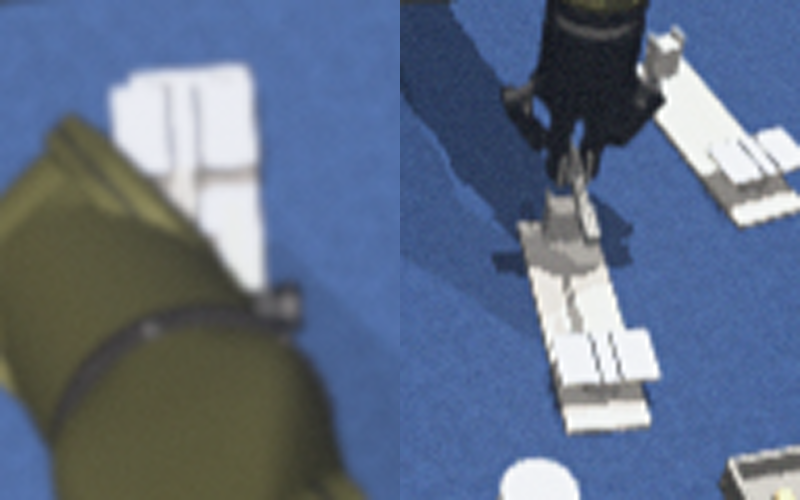

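Grip and attitude look good: the tip is seen at (0.598, 0.170, 0.144), as expected for this pose. Next I'll move over the stand and lower partway.

```bash
python3 -m handwheel '[[[6,0,-24,0,0,0,0],[6,10,-25,0,0,0,0],[0,25,0,0,0,0,0],[0,25,0,0,0,0,0],[0,0,0,0,0,0,0]]]'
python3 - <<'E'
from h import *
np.set_printoptions(precision=4,suppress=True)
delta([.561,.183,.045],np.radians(4.3))
b,_=cams.capture("top");a,_=cams.capture("scene")
for c in["top","scene"]:
  for l in ["tail","tip_l","tip_r","gauge","saddle"]:
    print(c,l,[(w(c,d["location"]),round(d["conf"],2)) for d in cams.landmark_of(c,l)[:4] if w(c,d["location"])[1]>.1])
save("pics/6.png",np.hstack([cv2.resize(x,(400,500),interpolation=cv2.INTER_CUBIC) for x in (b[115:215,140:220],a[170:260,280:352])]))
E
```

```text
t: 8.1
eef_pos: [0.5591, 0.1812, 0.0674]
ee_rot: [-0.48, -0.516, 0.521, 0.482]
wrist_force: [-1.0, -0.9, -1.8]
gripper_width: 0.156
eef [0.5591 0.1812 0.0674] t 8.1 shift [ 1.7375 22.3371 -2.2167] rot [-0.3581  0.0362 -0.1338] claw 0.15612207836714354 F [-0.9821 -0.8668 -1.7829]
top tail []
top tip_l []
top tip_r []
top gauge [(array([0.3959, 0.359 , 0.0478]), 0.96), (array([0.633 , 0.1919, 0.0497]), 0.78)]
top saddle [(array([0.2347, 0.3026, 0.049 ]), 0.92)]
scene tail []
scene tip_l [(array([0.6475, 0.1893, 0.074 ]), 0.48), (array([0.6423, 0.1882, 0.0798]), 0.46)]
scene tip_r [(array([0.6475, 0.1893, 0.074 ]), 0.48), (array([0.6423, 0.1882, 0.0798]), 0.46)]
scene gauge [(array([0.6389, 0.191 , 0.0482]), 0.79), (array([0.4006, 0.3633, 0.0556]), 0.66)]
scene saddle [(array([0.2356, 0.304 , 0.0511]), 0.97), (array([0.4656, 0.1788, 0.0486]), 0.58)]
```

View pics/6.png

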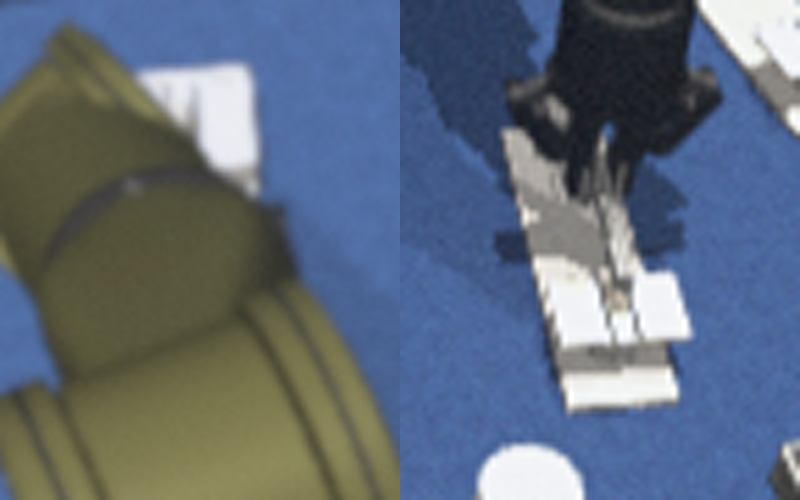

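The shut tips are at crop px (620,300), about midway between the two lines. The centre line is about 2 mm off, so I'll shift +2 in x and lower.

```bash
python3 -m handwheel '[[[2,5,-2,0,0,0,0],[0,8,0,0,0,0,0],[0,5,0,0,0,0,0],[0,2,0,0,0,0,0],[0,0,0,0,0,0,0]]]'
python3 -m handwheel '[[[0,1,0,0,0,0,0],[0,0,0,0,0,0,0]]]'
```

```text
t: 9.2
eef_pos: [0.5628, 0.1845, 0.0496]
ee_rot: [-0.481, -0.518, 0.519, 0.481]
wrist_force: [-0.3, -0.3, -1.3]
gripper_width: 0.152
t: 9.4
eef_pos: [0.5633, 0.1847, 0.0493]
ee_rot: [0.481, 0.519, -0.519, -0.481]
wrist_force: [0.5, -0.0, -1.1]
gripper_width: 0.155
```

```bash
python3 -m handwheel '[[[0,2,0,0,0,0,0],[0,0,0,0,0,0,0]]]'
python3 -m handwheel '[[[0,2,0,0,0,0,0],[0,0,0,0,0,0,0]]]'
python3 -m handwheel '[[[0,1,0,0,0,0,0],[0,0,0,0,0,0,0]]]'
```

```text
t: 9.6
eef_pos: [0.5632, 0.1847, 0.0472]
ee_rot: [-0.481, -0.519, 0.519, 0.481]
wrist_force: [-1.1, -0.5, -1.8]
gripper_width: 0.152
t: 9.8
eef_pos: [0.5631, 0.1846, 0.0451]
ee_rot: [-0.481, -0.518, 0.519, 0.481]
wrist_force: [-0.4, -0.6, -0.7]
gripper_width: 0.157
t: 10.0
eef_pos: [0.5632, 0.1847, 0.0442]
ee_rot: [-0.481, -0.519, 0.519, 0.481]
wrist_force: [0.7, -0.4, -1.3]
gripper_width: 0.154
```

```bash
python3 -m handwheel '[[[0,1,0,0,0,0,0],[0,0,0,0,0,0,0]]]'
python3 -m handwheel '[[[0,1,0,0,0,0,0],[0,0,0,0,0,0,0]]]'
python3 -m handwheel '[[[0,1,0,0,0,0,0],[0,0,0,0,0,0,0]]]'
```

```text
t: 10.2
eef_pos: [0.5633, 0.1847, 0.0432]
ee_rot: [0.481, 0.519, -0.519, -0.481]
wrist_force: [0.7, -0.3, -1.1]
gripper_width: 0.155
t: 10.4
eef_pos: [0.5633, 0.1847, 0.0431]
ee_rot: [0.481, 0.519, -0.518, -0.481]
wrist_force: [-1.6, -0.8, 5.6]
gripper_width: 0.156
t: 10.6
eef_pos: [0.5633, 0.1847, 0.043]
ee_rot: [0.481, 0.519, -0.518, -0.48]
wrist_force: [-3.2, -2.3, 12.5]
gripper_width: 0.156
```

Contact is at TCP z=0.043, as predicted from the pick. I'll ease off 1 mm and open gradually.

```bash
python3 -m handwheel '[[[0,-1,0,0,0,0,0.1],[0,0,0,0,0,0,0.2],[0,0,0,0,0,0,0.25],[0,0,0,0,0,0,0.3],[0,0,0,0,0,0,0.35]]]'
python3 -m handwheel '[[[0,0,0,0,0,0,0.4],[0,0,0,0,0,0,0.45],[0,0,0,0,0,0,0.5],[0,0,0,0,0,0,0.6],[0,0,0,0,0,0,0.6]]]'
python3 -m handwheel '[[[0,0,0,0,0,0,0.6],[0,0,0,0,0,0,0.6],[0,0,0,0,0,0,0.6]]]'
python3 - <<'E'
from h import *
np.set_printoptions(precision=4,suppress=True)
delta([.561,.183,.045],np.radians(4.3))
b,_=cams.capture("top");a,_=cams.capture("scene")
for c in["top","scene"]:
  for l in ["tail","tip_l","tip_r","grips"]:
    print(c,l,[(w(c,d["location"]),round(d["conf"],2)) for d in cams.landmark_of(c,l)[:6] if w(c,d["location"])[1]>.1])
save("pics/7.png",cv2.resize(a[170:260,280:352],(640,600)[::-1] if 0 else (480,600),interpolation=cv2.INTER_CUBIC))
E
```

```text
t: 11.1
eef_pos: [0.5634, 0.1849, 0.0422]
ee_rot: [0.481, 0.519, -0.518, -0.481]
wrist_force: [-0.5, -0.5, 2.0]
gripper_width: 0.347
t: 11.6
eef_pos: [0.5633, 0.1847, 0.0423]
ee_rot: [0.481, 0.519, -0.519, -0.481]
wrist_force: [0.4, 0.3, -0.3]
gripper_width: 0.598
t: 11.9
eef_pos: [0.5633, 0.1847, 0.0423]
ee_rot: [0.481, 0.519, -0.519, -0.481]
wrist_force: [-0.1, -0.7, -0.0]
gripper_width: 0.597
eef [0.5633 0.1847 0.0423] t 11.9 shift [-1.5119 -2.6949  2.3849] rot [0.0037 0.039  0.0037] claw 0.5971418491007975 F [-0.1078 -0.6906 -0.0253]
top tail []
top tip_l [(array([0.6476, 0.1715, 0.0513]), 0.6)]
top tip_r [(array([0.6476, 0.1715, 0.0513]), 0.6)]
top grips []
scene tail []
scene tip_l [(array([0.6507, 0.1732, 0.0544]), 0.41)]
scene tip_r [(array([0.6507, 0.1732, 0.0544]), 0.41)]
scene grips [(array([0.5669, 0.1819, 0.0564]), 0.48), (array([0.6354, 0.1934, 0.0509]), 0.26)]
```

View pics/7.png

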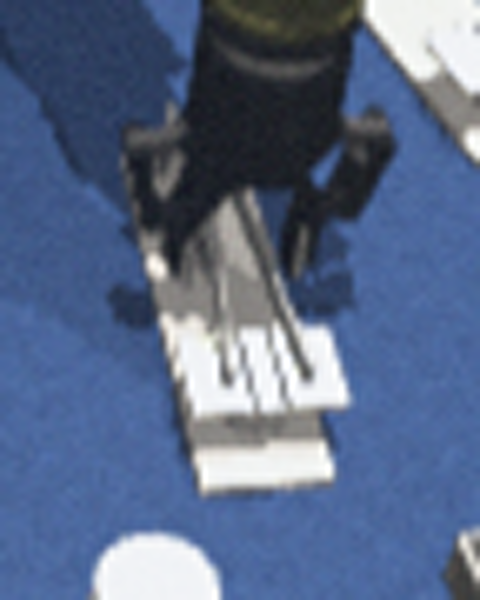

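Tips are at crop px (228,382) and (306,375), and the lines at about (252,384) and (284,382), so the forceps is centred and open. I'll raise the gripper to check the tail in the saddle.

```bash
python3 -m handwheel '[[[0,-20,0,0,0,0,0.6],[0,-40,0,0,0,0,0.6],[0,-45,0,0,0,0,0.6],[0,-25,0,0,0,0,0.6],[0,0,0,0,0,0,0.6]]]'
python3 - <<'E'
from h import *
np.set_printoptions(precision=4,suppress=True)
b,_=cams.capture("top");a,_=cams.capture("scene")
for c in["top","scene"]:
  for l in ["tail","tip_l","grips","saddle"]:
    print(c,l,[(w(c,d["location"]),round(d["conf"],2)) for d in cams.landmark_of(c,l)[:6] if w(c,d["location"])[1]>.1])
save("pics/8.png",cv2.resize(a[170:260,280:352],(480,600),interpolation=cv2.INTER_CUBIC))
E
```

```text
t: 12.9
eef_pos: [0.5657, 0.1859, 0.1764]
ee_rot: [0.482, 0.521, -0.516, -0.48]
wrist_force: [-0.6, 0.1, -0.1]
gripper_width: 0.597
top tail [(array([ 0.5644,  0.4893, -0.0054]), 0.5)]
top tip_l [(array([0.6446, 0.1719, 0.0513]), 0.39)]
top grips []
top saddle [(array([0.2355, 0.303 , 0.0451]), 0.74)]
scene tail [(array([0.469 , 0.1781, 0.0533]), 0.5)]
scene tip_l [(array([0.647 , 0.2088, 0.0501]), 0.49), (array([0.6494, 0.1714, 0.058 ]), 0.44)]
scene grips [(array([0.5665, 0.1842, 0.0571]), 0.47), (array([0.568 , 0.4899, 0.0003]), 0.39)]
scene saddle [(array([0.4615, 0.1787, 0.047 ]), 0.9)]
```

View pics/8.png

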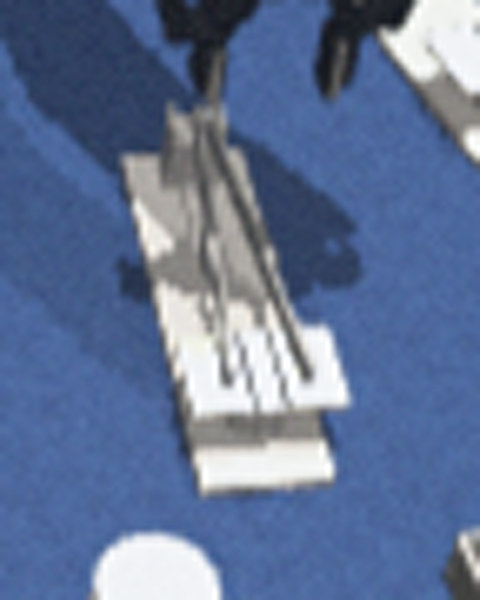

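The tail lies between the cheeks at crop px (200,120), with both tips on the plate. I'll go back down and squeeze in small steps, feeling for first contact, which marks 35 mm.

```bash
python3 -m handwheel '[[[0,40,0,0,0,0,0.6],[0,45,0,0,0,0,0.6],[0,28,0,0,0,0,0.55],[0,16,0,0,0,0,0.5],[0,0,0,0,0,0,0.45]]]'
python3 -m handwheel '[[[0,0,0,0,0,0,0.44],[0,0,0,0,0,0,0.44],[0,0,0,0,0,0,0.44]]]'
python3 -c "
from h import *
delta([.5635,.1847,.044],np.radians(4.3))"
```

```text
t: 13.9
eef_pos: [0.5614, 0.184, 0.0407]
ee_rot: [-0.48, -0.517, 0.52, 0.481]
wrist_force: [-0.3, 0.6, -0.1]
gripper_width: 0.451
t: 14.2
eef_pos: [0.5641, 0.185, 0.0446]
ee_rot: [0.481, 0.519, -0.518, -0.48]
wrist_force: [1.2, 0.3, 0.5]
gripper_width: 0.439
eef [0.56413449 0.18504924 0.04458017] t 14.2 shift [-0.30087622  0.5784242   0.66033933] rot [0.12878591 0.02720723 0.04966702] claw 0.4392370891586952 F [1.1683818  0.25713091 0.47945013]
```

```bash
for i in 1; do :; done
python3 -m handwheel '[[[0,0,0,0,0,0,0.42],[0,0,0,0,0,0,0.42]]]' | tail -2
python3 -m handwheel '[[[0,0,0,0,0,0,0.40],[0,0,0,0,0,0,0.40]]]' | tail -2
python3 -m handwheel '[[[0,0,0,0,0,0,0.385],[0,0,0,0,0,0,0.385]]]' | tail -2
python3 -m handwheel '[[[0,0,0,0,0,0,0.37],[0,0,0,0,0,0,0.37]]]' | tail -2
python3 -m handwheel '[[[0,0,0,0,0,0,0.355],[0,0,0,0,0,0,0.355]]]' | tail -2
python3 -m handwheel '[[[0,0,0,0,0,0,0.34],[0,0,0,0,0,0,0.34]]]' | tail -2
python3 -m handwheel '[[[0,0,0,0,0,0,0.31],[0,0,0,0,0,0,0.31]]]' | tail -2
```

```text
wrist_force: [-0.7, 0.7, 0.7]
gripper_width: 0.421
wrist_force: [-0.9, -0.6, 5.3]
gripper_width: 0.401
wrist_force: [-1.1, -0.7, 7.3]
gripper_width: 0.386
wrist_force: [-0.6, -0.3, 7.6]
gripper_width: 0.37
wrist_force: [-0.1, -0.7, 7.8]
gripper_width: 0.353
wrist_force: [-0.8, -0.3, 8.1]
gripper_width: 0.341
wrist_force: [-1.1, -0.2, 9.7]
gripper_width: 0.314
```

First contact is between 0.42 and 0.40, which fits 85 mm × opening. That puts 23 mm at about 0.27. I'll squeeze there and look.

```bash
python3 -m handwheel '[[[0,0,0,0,0,0,0.285],[0,0,0,0,0,0,0.265],[0,0,0,0,0,0,0.265],[0,0,0,0,0,0,0.265],[0,0,0,0,0,0,0.265]]]'
python3 - <<'E'
from h import *
np.set_printoptions(precision=4,suppress=True)
A=np.mean([cams.capture("scene")[0].astype(float) for _ in range(6)],0)
np.save("a9.npy",A)
for l in ["tip_l","grips"]:
    print(l,[(w("scene",d["location"]),round(d["conf"],2)) for d in cams.landmark_of("scene",l)[:6] if w("scene",d["location"])[1]>.1])
save("pics/9.png",cv2.resize(A[212:242,300:340].astype(np.uint8),(800,600),interpolation=cv2.INTER_CUBIC))
# expected pixel (crop) of stand lines/tips
y=np.radians(4.3);o=np.array([.4620,.1775,.05])
for s in (8,-8,18,-18): print(s,[((px("scene",o+np.array([np.cos(y)*X-np.sin(y)*s/1e3,np.sin(y)*X+np.cos(y)*s/1e3,0]))-[300,212]+.5)*20).round() for X in (.149,.184,.199)])
E
```

```text
t: 16.1
eef_pos: [0.5643, 0.1853, 0.0447]
ee_rot: [0.481, 0.52, -0.518, -0.48]
wrist_force: [-0.4, -1.0, 10.5]
gripper_width: 0.267
tip_l [(array([0.6473, 0.2029, 0.0503]), 0.38), (array([0.6487, 0.1835, 0.0579]), 0.38)]
grips [(array([0.5644, 0.1813, 0.0562]), 0.43)]
8 [array([403., 152.]), array([446., 311.]), array([465., 381.])]
-8 [array([311., 158.]), array([352., 317.]), array([370., 388.])]
18 [array([461., 149.]), array([504., 307.]), array([524., 377.])]
-18 [array([254., 162.]), array([293., 321.]), array([311., 392.])]
```

View pics/9.png

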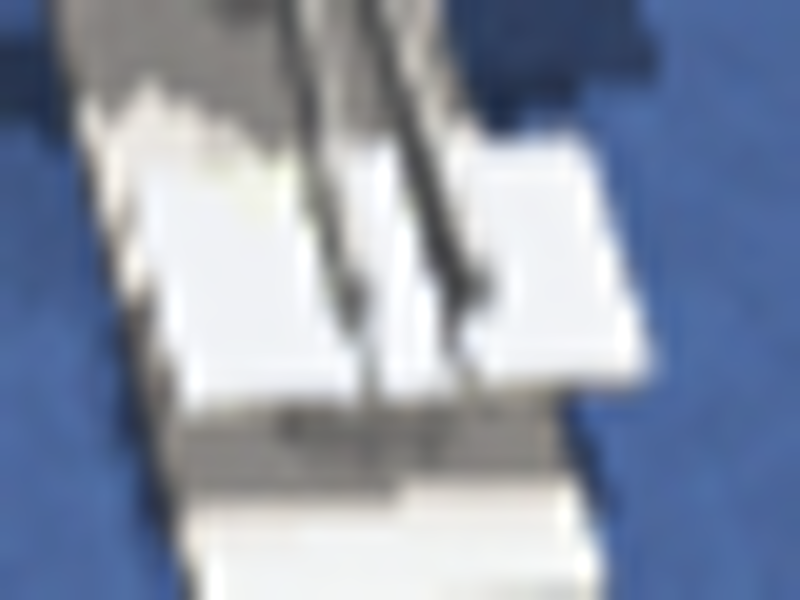

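At 20x, the tip ends sit at about (352,310) and (467,295), 115 px = 19.5 mm centre to centre. Taking off the 3.7 mm tip width that the open picture implied gives a gap of about 15.8 mm. The pair sits about 1.7 mm towards +y. I'll check this with pixel profiles.

Run:
```python
from h import *
A=np.load("a9.npy").mean(2)
for v in range(221,233): print(v,A[v,312:330].round().astype(int))
y=np.radians(4.3)
import cv2
B=cv2.imread("pics/8.png")  # open state, 6.667x crop from (280,170)
b=cv2.resize(B,(72,90),interpolation=cv2.INTER_AREA).mean(2)
print("open")
for v in range(222,232): print(v,b[v-170,308-280:332-280].round().astype(int))
```

```text
221 [239 240 241 147 148 227 246 248 134  82 196 234 244 244 244 245 246 240]
222 [239 241 243 154 128 217 244 247 185  75 154 228 242 244 243 243 245 247]
223 [241 242 245 214 115 214 239 247 234  84 118 224 239 244 243 243 244 246]
224 [242 243 245 243 114 197 235 246 248 101  80 193 225 244 244 243 244 246]
225 [243 243 245 246 145 158 215 247 248 146  72 130 186 246 244 244 244 246]
226 [243 243 245 245 168 111 176 246 248 221  84  96 161 245 244 243 243 245]
227 [243 243 244 244 197 110 177 246 248 247 103 150 201 244 244 244 244 244]
228 [243 242 244 245 234 149 197 246 246 246 132 224 239 245 244 244 244 244]
229 [243 243 244 245 245 219 190 245 247 245 157 216 246 246 245 245 245 246]
230 [244 245 245 245 247 243 173 245 247 242 198 171 234 231 228 224 216 217]
231 [227 222 216 215 215 221 151 212 221 201 188 150 170 166 157 138 116 134]
232 [160 148 121 125 128 146 122 129 138 123 125 130 124 135 131 110  79 111]
open
222 [243 239 242 238 186 153 214 220 167 236 248 240 196 218 240 157  96 178
 232 244 247 241 161 115]
223 [245 241 242 245 221 151 222 232 156 233 247 245 224
[... 170 characters left out ...]
 233 128 175 212 189 194 240 248 236 172 227 248 207 103
 133 218 245 249 239 149]
226 [239 246 244 247 235 128 134 210 220 167 236 247 242 214 193 242 235 129
 130 219 245 248 243 180]
227 [236 247 243 245 239 159 144 231 234 156 234 247 247 233 160 235 244 192
 190 234 245 245 246 222]
228 [233 247 243 244 244 224 216 244 237 172 223 244 247 233 155 233 248 236
 236 245 246 245 249 239]
229 [209 245 246 243 245 245 244 245 245 217 199 241 249 238 170 215 246 246
 245 246 245 245 249 242]
230 [163 241 248 244 245 246 245 245 248 236 181 238 248 238 198 179 225 229
 224 218 213 212 219 210]
231 [137 230 236 231 225 220 212 213 215 212 162 206 217 200 183 155 171 171
 161 141 123 136 143 136]
```

The pixel profiles give a gap of about 15 mm and a pair centre about 2 mm to +y. A small correction: hand −1.2 mm along the jaw axis, opening 0.272.

```bash
python3 -m handwheel '[[[-0.6,0,0,0,0,0,0.272],[-0.6,0,0,0,0,0,0.272],[0,0,0,0,0,0,0.272],[0,0,0,0,0,0,0.272],[0,0,0,0,0,0,0.272]]]'
python3 - <<'E'
from h import *
A=np.mean([cams.capture("scene")[0].astype(float) for _ in range(4)],0)
M=A.mean(2)
for v in range(223,231): print(v,M[v,312:330].round().astype(int))
save("pics/10.png",cv2.resize(A[170:260,280:352].astype(np.uint8),(480,600),interpolation=cv2.INTER_CUBIC))
E
```

```text
t: 17.0
eef_pos: [0.5643, 0.1852, 0.0445]
ee_rot: [0.48, 0.52, -0.518, -0.48]
wrist_force: [-0.7, 1.2, 7.6]
gripper_width: 0.275
223 [242 243 245 191 134 218 242 247 234  83 120 224 238 244 243 244 245 246]
224 [243 243 245 232 122 211 236 247 248 103  81 189 225 244 243 243 244 245]
225 [243 243 246 245 127 174 216 246 247 147  71 126 186 245 244 244 244 246]
226 [243 243 244 246 150 119 190 246 248 222  81  95 163 245 245 244 243 245]
227 [242 243 244 245 178 113 206 246 247 246 102 150 201 245 244 243 243 244]
228 [243 244 244 244 226 149 214 246 246 247 132 224 240 246 245 244 244 245]
229 [243 243 244 245 245 218 193 245 246 245 155 216 246 246 244 245 245 246]
230 [245 244 245 245 247 243 173 245 248 242 198 171 233 231 227 224 217 216]
```

View pics/10.png

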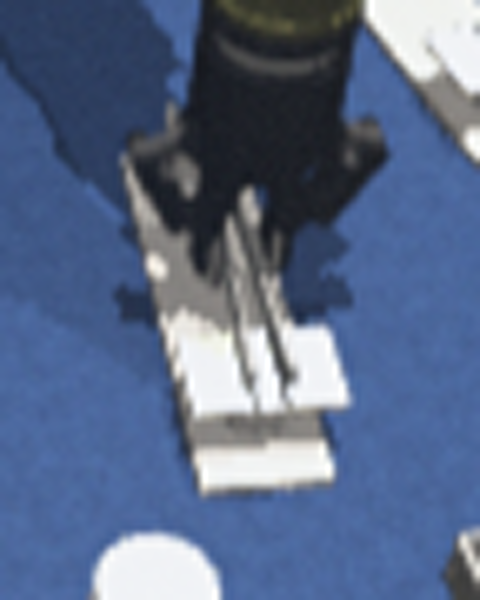

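The gap is about 15.7 mm, but the pair is still about 2 mm to +y; the small step was taken up in friction. One more nudge.

```bash
python3 -m handwheel '[[[-1,0,0,0,0,0,0.272],[-1,0,0,0,0,0,0.272],[0,0,0,0,0,0,0.272],[0,0,0,0,0,0,0.272],[0,0,0,0,0,0,0.272]]]'
python3 - <<'E'
from h import *
A=np.mean([cams.capture("scene")[0].astype(float) for _ in range(4)],0)
M=A.mean(2)
for v in range(223,230): print(v,M[v,312:330].round().astype(int))
E
```

```text
t: 17.7
eef_pos: [0.5644, 0.1849, 0.0445]
ee_rot: [0.48, 0.521, -0.517, -0.481]
wrist_force: [0.1, 3.6, 6.4]
gripper_width: 0.272
223 [241 242 243 172 146 224 242 247 234  83 118 224 241 245 243 243 244 245]
224 [243 243 245 221 131 221 238 247 248 104  82 191 228 244 244 243 244 246]
225 [243 243 246 244 115 180 221 245 248 146  66 122 188 245 244 244 243 246]
226 [243 243 245 246 138 128 213 246 247 221  78  95 179 245 244 244 244 245]
227 [243 243 244 245 174 120 223 246 247 247 103 151 213 245 244 243 244 244]
228 [243 243 244 244 224 150 215 245 247 246 131 224 240 245 244 244 244 244]
229 [243 244 244 245 245 220 193 245 246 245 158 213 246 245 244 245 246 245]
```

The pair is now about 1.4 mm off centre with a gap of about 16 mm, both inside tolerance. I'll hold briefly, check it is steady, and hand in.

```bash
python3 -m handwheel '[[[0,0,0,0,0,0,0.272],[0,0,0,0,0,0,0.272],[0,0,0,0,0,0,0.272],[0,0,0,0,0,0,0.272],[0,0,0,0,0,0,0.272]]]'
python3 - <<'E'
from h import *
M=np.mean([cams.capture("scene")[0].astype(float) for _ in range(3)],0).mean(2)
for v in (225,226,227): print(v,M[v,312:330].round().astype(int))
print(bot.close_job())
E
```

```text
t: 18.4
eef_pos: [0.5643, 0.1849, 0.0445]
ee_rot: [0.48, 0.521, -0.517, -0.481]
wrist_force: [0.6, 3.7, 6.0]
gripper_width: 0.274
225 [243 243 246 244 115 182 220 246 248 147  68 128 193 245 245 243 244 245]
226 [243 243 244 246 139 127 211 245 247 220  75  96 179 245 244 243 243 245]
227 [243 243 244 244 175 121 223 245 247 247 100 152 214 244 244 243 244 244]
the job is handed in; nothing more can be done
None
```

I took the steel forceps from the tray and laid it on the far stand, with its tail between the cheeks and its tips on the plate. I let it spring open, checked that with the gripper raised, squeezed it at the grips and handed in at about 18.5 s while still holding.

**Last checks:**
- **Tip gap:** about 16 mm. The gripper opening of 0.27 × 85 mm gives about 23 mm across the grips, and the scene picture gives roughly 15.5–16.5 mm.
- **Centring:** the tip pair is about 1.4 mm off centre towards +y, inside the 4 mm allowed. My first 1.2 mm correction barely moved it, and a second one of 2 mm moved it part of the way.
- **Steadiness:** tip pixels, opening and pose did not change over the last half second, and the wrist force stayed at 3.7 N sideways and 6 N upward.

**Uncertain or in disagreement:**
- **Tail position:** the saddle was hidden by the gripper during the final squeeze, so I saw the tail there only when it was open. One detection then put it 7 mm forward of the saddle centre; the tips and hand pose suggest 2–3 mm. Either is within the ±11 mm allowed.
- **Opening when shut:** it read 0.155 against 0.188 expected, which I put down to the pads giving under full grip. The later first contact at 0.40–0.42, where the grips are 35 mm apart, fits the opening scale I used.

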